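# Lock the inspection hatch of a ventilation duct

## Robot

A 7-joint arm with a two-finger parallel gripper is mounted at the origin on the work surface. World frame = base frame: x ahead of the robot, y to its left, z up, the work surface at z = 0. Lengths are in m, angles in rad, forces in N, time in s.
With the tool pointing down it reaches from about 0.4 to 0.85 m from the base axis. Payload 10.4 kg.
Tool frame: the origin (TCP) lies at the very end of the fingers, on their centre line; the grasp point (between the pads) lies r.hold_point_z behind it (r.hold_point_z is the distance from the TCP to the grasp point, in m); z points along the fingers, y is the direction in which the jaws open and shut (so a half turn about z gives the same grasp; the last joint's range is limited). The gripper opens to 87 mm and grips with 3 to 60 N. Pads are 19 mm wide; open, the fingers measure 117 mm over their backs; the gripper's body (75 mm by 190 mm) begins 51 mm behind the grasp point.
Start: joints at [-1.201, 0.332, -0.065, 1.46, 0.022, 1.35, -0.088], TCP at [0.239, 0.577, 0.223] pointing down, gripper open.
Joint ranges: [-2.6, 2.6], [-0.5, 2.12], [-1.47, 1.34], [0.16, 2.42], [-1.27, 4.41], [0.06, 2.06], [-2.6, 2.6]. Speed limits (rad/s): [2.22, 2.22, 2.79, 2.79, 3.14, 3.14, 3.14].

## Interface

Orientations are given as a unit quaternion [x, y, z, w].
In Python, from bench import r gives the robot as it stands.
- The arm moves only by the tool send_rows, never from a script. Its argument "commands" is a list of rows, each a list of 7 numbers: the shift along the world's x, y, z normalised to -1 to 1, where 1 is 0.03 m, then the turn, a rotation vector about the world's x, y, z normalised to -1 to 1, where 1 is 5 degrees, then the gripper command: -1 is fully open, 1 is shut, values between are in proportion. In form: [[tx, ty, tz, ax, ay, az, jaw], ...]. A call has 1 to 10 rows; each row shifts and turns the pose as measured when the row begins; what a row does not reach is not made up. A row lasts 1/12 s, in which the tool goes at most 41.7 mm and 7.16 degrees, less where a joint would pass 70% of its speed; a pose out of reach is approached as far as the arm can. A call with a number of a shift or a turn outside -1 to 1 is refused whole. A call with a gripper value outside its range is refused whole. The fingers move at their own pace and stop on an object; "grip_force" is the grip in N (left out, the last holds). Time passes only in rows, so rows that do not move let the fingers close. It gives the time, the measured TCP pose, the force and the opening at its end, in the units of the state.
- r.read_state(): the state, without advancing time (a new reading comes with each control period).
- r.camera(name): name is "scene" or "side" or "wrist"; returns the picture (384x512x3 uint8, blue, green, red); there is no depth.
- r.calibration(name): a dict with "K" (3x3 intrinsics, pixels), "dist" ([k1, k2, p1, p2, k3] as OpenCV has them; the pictures are not rectified), "R" (3x3) and "t" (3): a world point X has camera coordinates R X + t; the wrist camera has in their place "mount" (4x4, takes a point from camera to tool coordinates, whose origin is the TCP and whose axes are the flange's). Camera axes: x right, y down, z forward; pixel columns grow to the right and rows downward; lengths in m; the calibration is good to about 2 mm. A picture is of the moment at which its call begins: read the wrist's pose just before it. calibration takes no time and is no camera call.
- r.close_job(): hands the job in, once; it reports no verdict.
The state is a dict: "time": time; "joint_positions": joint angles; "joint_vel": joint speeds; "joint_torque": joint torques, N m; "ee_pos": TCP position; "eef_rot": TCP orientation; "ft_force": force on the tool from outside, world axes, zero at the start; "torque": the same for the moment, N m; "width": finger opening in m.
Only numpy, scipy, OpenCV 4.12 (cv2) and the standard library are available. Lean on these libraries where they do the work, as an engineer would, in place of code of your own. Each camera call takes 0.05 s, during which the arm holds its last target.

## Task

The blue inspection hatch on top of the ventilation duct is sprung slightly open. Put a fingertip (closed fingers) in the slot of its round orange fastener, push the hatch down with it as far as it goes and, while pushing, turn the fastener clockwise a full quarter turn to its stop, so that the hatch stays down flush and locked when you let go and move clear. Do not pull the hatch further open, and leave the loose fittings and tools where they are.

Things in the scene. Friction and masses are not known exactly. Their poses are not given: they have to be found in the camera images.
- duct: Fixed galvanised duct piece, 260 mm (its x) by 400 mm (its y), lying on two battens. Origin: centre of the underside, on the work surface (z = 0); z up, x away from the robot at yaw 0. Flat top 120 mm above the surface; low flanges along both ends (y = +-197 mm) rise to 134 mm. The hatch, 210 by 220 mm, lies in the middle of the top.
- hatch (a joint): Opening of the blue hatch (rad): 0 = flush with the duct's top, positive = front edge (nearest the robot) raised. Springs hold it ajar at 0.1 to 0.2 and lift it again if let go unlocked. Pushing it down at the fastener takes 3 to 6 N; it goes past flush to a stop at -0.03 (5 mm below flush at the fastener). Once locked, the springs hold it against its catch at 0.
- hatch_hinge (a point): Middle of the hatch's hinge line, along the hatch's far edge and parallel to the duct's y: at duct x = +105 mm, y = 0, z = 120 mm. The fastener's axis is 160 mm from it.
- cam (a joint): Turn of the fastener in the hatch (rad): 0 = open, pi/2 = locked, at its stop; grows clockwise seen from above; starts at 0 to 0.25. It stays where it is left; turning takes about 0.1 N m. Below, its tongue passes under a catch from about 0.9 on, which works only while the hatch is pushed flush or lower; otherwise it strikes the catch and jams.
- slot (a point): Centre of the yellow floor of the finger slot, on the fastener's axis. x = along the slot, z = fastener's axis (up); turns with the fastener. Slot: 64 mm long, 30 mm wide, 14 mm deep, closed at both ends, open above. At cam = 0 it lies along the duct's x; locked, along the duct's y. With the hatch flush this point is at duct x = -55 mm, y = 0, z = 123 mm.
- boss_top (a point): Centre of the fastener's upper rim plane, 14 mm above the slot floor. The fastener is a round orange boss, 84 mm across, 17 mm proud of the hatch; a black mark on its rim is at the slot's end nearest the robot when open (cam = 0).
- coupling: Loose brass coupling, 38 mm across, 34 mm tall, standing on the duct's top beside the hatch (its +y side). Origin: centre of underside. Bystander.
- hexnut: Loose brass hexagon nut, 36 mm across, 16 mm tall, lying on the duct's top on the hatch's -y side. Origin: centre of underside. Bystander.
- flange: Loose steel ring flange, 90 mm across, 14 mm tall, on the bench. Origin: centre of underside. Bystander.
- reducer: Loose brass reducer, 52 mm across, 55 mm tall, standing on the bench. Origin: centre of underside. Bystander.
- tape: Loose yellow tape measure, 75 by 35 by 65 mm tall, on the bench. Origin: centre of underside. Bystander.
- driver: Loose screwdriver lying on the bench, about 200 mm long. Bystander.
- sealant: Loose can, 60 mm across, 120 mm tall, standing on the bench. Origin: centre of underside. Bystander.

How it is judged:
On the way, in this order (a step that is already met when the one before it is completed fails the run):
1. a finger in the fastener pushes the hatch down to flush while the fastener is not yet locked (contact force between the fingers and cam above 0.5 N and value of joint hatch below 0.025 rad and value of joint cam below 1.25 rad), for 0.05 s.
2. the fastener is turned to its stop with the hatch down (value of joint hatch below 0.02 rad and value of joint cam above 1.4 rad), for 0.1 s.
At the end, for the whole second after the job is handed in: The hatch is flush (within 0.02 rad of closed) and at rest, the fastener turned clockwise to at least 1.4 rad of its quarter turn, the hatch held by it alone, and every loose thing within 30 mm of where it stood (all of step 2 and value of joint hatch above -0.02 rad and velocity of joint hatch between -0.05 and 0.05 rad/s and velocity of joint cam below 0.05 rad/s and not (distance of coupling from where it was at the start of the episode above 0.03 m) and not (distance of hexnut from where it was at the start of the episode above 0.03 m) and not (distance of flange from where it was at the start of the episode above 0.03 m) and not (distance of reducer from where it was at the start of the episode above 0.03 m) and not (distance of tape from where it was at the start of the episode above 0.03 m) and not (distance of driver from where it was at the start of the episode above 0.03 m) and not (distance of sealant from where it was at the start of the episode above 0.03 m)); the robot touches nothing.
It fails at once if the hatch is lifted further open (beyond 0.32 rad) (value of joint hatch above 0.32 rad).
It fails at once if a loose fitting or tool is moved by more than 30 mm (distance of any of coupling, hexnut, flange, reducer, tape, driver, sealant from where it was at the start of the episode above 0.03 m).
It also fails if it takes over 38 s, if anything falls off the work surface, if the arm or the gripper's body presses on something with over 40 N, if the wrist force passes 120 N, or if a joint passes its speed limit or range.

## Working session

There is one attempt and no reset: what is moved stays moved. The work goes in short steps, Python scripts to look and compute and a tool call to move; the robot and the scene stay as the last step left them, time stands still between calls to the robot, and variables do not carry over. Pictures are saved under pics/ and viewed, and the job is handed in when it is done.

Besides the shell and the picture viewer there is one more tool, called after "Emit:" by a JSON object that holds its "api" and its "payload". send_rows: Moves the arm, as the interface text tells. Scaled input: -1 to 1 covers 0.03 m each way for a shift and 5 degrees each way for a turn. Its arguments: {"type":"object","properties":{"commands":{"type":"array"},"grip_force":{"type":"number"}},"required":["commands"]}

```bash
mkdir -p pics; ls; python3 - <<'E'
from bench import r
import cv2
s=r.read_state();print({k:(v if not hasattr(v,'round') else v) for k,v in s.items()}); print(r.hold_point_z)
for n in ("scene","side","wrist"):
    cv2.imwrite(f"pics/{n}0.png",r.camera(n)); print(n,r.calibration(n))
E
```

```text
pics
{'time': 0.0, 'joint_positions': array([-1.2005665 ,  0.33287088, -0.06467507,  1.46094525,  0.02158919,
        1.34988351, -0.08847668]), 'joint_vel': array([ 1.46954929e-03, -3.81766253e-03, -4.85036070e-04, -5.23452701e-05,
        5.51520625e-04,  9.69048152e-04, -9.53555155e-04]), 'joint_torque': array([ 4.55704894e-04, -6.23269701e+01,  2.45800603e-02, -3.89893091e+01,
       -6.14716206e-02,  4.00212896e-02,  1.17663681e-04]), 'ee_pos': array([0.23912123, 0.57703195, 0.22175261]), 'eef_rot': array([ 1.95145343e-01,  9.80774080e-01, -6.97929319e-04, -1.06883293e-04]), 'ft_force': array([ 0.23621804, -0.01183794,  0.08082869]), 'torque': array([-0.00619976,  0.052009  , -0.00575223]), 'width': 0.08708609252623106}
0.0187
scene {'K': array([[462.6490894 ,   0.        , 253.26839703],
       [  0.        , 462.6490894 , 186.97588878],
       [  0.        ,   0.        ,   1.        ]]), 'dist': array([0.05260569, 0.        , 0.        , 0.        , 0.        ]), 'R': array([[-0.64456597,  0.76440711, -0.01471316],
       [ 0.61040455,  0.50292893, -0.61193855],
       [-0.46
[... 441 characters left out ...]
     [ 0.01574809,  0.65122111, -0.75872463]]), 't': array([-0.53629048,  0.10552481,  1.80543024])}
wrist {'K': array([[317.31728751,   0.        , 256.02273138],
       [  0.        , 317.31728751, 194.19321368],
       [  0.        ,   0.        ,   1.        ]]), 'dist': array([-0.04154374,  0.        ,  0.        ,  0.        ,  0.        ]), 'mount': array([[ 1.52267714e-03, -9.56488038e-01, -2.91767570e-01,
         7.96672610e-02],
       [ 9.99995231e-01,  6.72438217e-04,  3.01435409e-03,
         5.84866876e-04],
       [-2.68699796e-03, -2.91770768e-01,  9.56484500e-01,
        -1.62113389e-01],
       [ 0.00000000e+00,  0.00000000e+00,  0.00000000e+00,
         1.00000000e+00]])}
```

View pics/scene0.png

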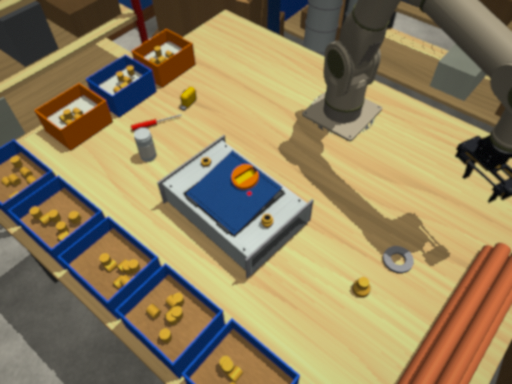

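View pics/side0.png

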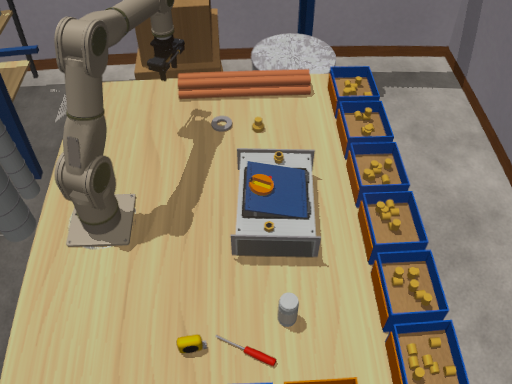

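View pics/wrist0.png

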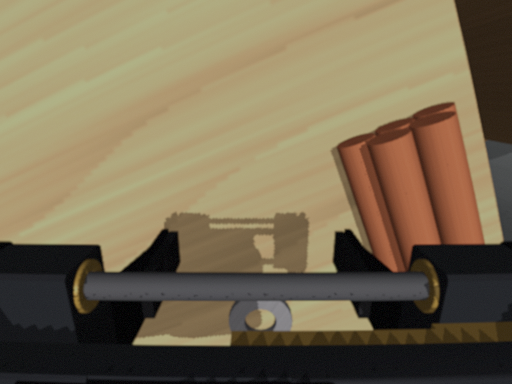

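The scene view shows the orange fastener near (245,177), and the side view shows it near (262,184), on the blue hatch. The coupling and the nut are on the duct on either side of it. Next I'll triangulate the fastener.

```bash
cat > h.py <<'E'
import numpy as np, cv2
from scipy.spatial.transform import Rotation as Rn
from bench import r
def ray(name,px,st=None):
    c=r.calibration(name)
    p=cv2.undistortPoints(np.array(px,float).reshape(-1,1,2),c["K"],c["dist"]).reshape(-1,2)
    d=np.c_[p,np.ones(len(p))]
    if name=="wrist":
        M=c["mount"];T=np.eye(4);T[:3,:3]=Rn.from_quat(st["eef_rot"]).as_matrix();T[:3,3]=st["ee_pos"]
        T=T@M; R=T[:3,:3];o=T[:3,3]
        d=d@R.T
    else:
        o=-c["R"].T@c["t"]; d=d@c["R"]
    return o,d/np.linalg.norm(d,axis=1)[:,None]
def onz(name,px,z,st=None):
    o,d=ray(name,px,st); return o+d*((z-o[2])/d[:,2])[:,None]
def tri(rays):
    A=np.zeros((3,3));b=np.zeros(3)
    for o,d in rays:
        P=np.eye(3)-np.outer(d,d);A+=P;b+=P@o
    x=np.linalg.solve(A,b); return x,[float(np.linalg.norm((np.eye(3)-np.outer(d,d))@(x-o))) for o,d in rays]
def blobs(img,lo,hi,amin=20):
    m=cv2.inRange(cv2.cvtColor(img,cv2.COLOR_BGR2HSV),lo,hi)
    n,l,s,c=cv2.connectedComponentsWithStats(m)
    return m,[(int(s[i,4]),s[i,:4].tolist(),c[i].round(1).tolist()) for i in range(1,n) if s[i,4]>=amin]
E
python3 - <<'E'
from h import *
for n in("scene","side"):
    im=cv2.imread(f"pics/{n}0.png")
    for k,lo,hi in(("or",(5,180,120),(22,255,255)),("yel",(22,140,120),(35,255,255)),("blue",(100,120,60),(125,255,255))):
        m,b=blobs(im,lo,hi); print(n,k,[x for x in b if x[0]<6000][:14])
    u={"scene":(150,125,320,275),"side":(220,135,335,265)}[n]
    c=im[u[1]:u[3],u[0]:u[2]]; cv2.imwrite(f"pics/{n}0c.png",cv2.resize(c,None,fx=4.5,fy=4.5,interpolation=cv2.INTER_CUBIC)[:600,:800])
E
```

```text
scene or [(189, [133, 29, 59, 31], [161.2, 42.4]), (31, [153, 45, 7, 6], [156.1, 47.4]), (138, [147, 52, 29, 15], [161.4, 59.7]), (28, [123, 77, 6, 8], [125.2, 79.9]), (439, [34, 83, 72, 48], [69.0, 107.2]), (39, [11, 157, 9, 6], [14.6, 159.5]), (354, [232, 165, 26, 23], [244.1, 176.6]), (53, [20, 167, 10, 8], [24.1, 170.6]), (102, [2, 174, 16, 11], [9.2, 179.0]), (46, [26, 174, 9, 9], [29.7, 178.2]), (49, [31, 208, 9, 7], [34.7, 210.9]), (115, [39, 210, 19, 14], [48.5, 215.8]), (59, [69, 212, 10, 8], [73.1, 215.1]), (43, [263, 219, 8, 7], [266.7, 221.8])]
scene yel [(137, [181, 86, 15, 14], [187.9, 92.5]), (118, [236, 170, 18, 14], [244.2, 176.2]), (35, [40, 215, 10, 7], [44.4, 217.9]), (37, [59, 231, 9, 9], [63.0, 234.8]), (45, [105, 260, 10, 9], [109.6, 264.3]), (96, [358, 277, 12, 11], [363.4, 281.8]), (29, [114, 279, 7, 7], [117.3, 282.3]), (30, [175, 295, 7, 8], [178.8, 298.9]), (35, [167, 306, 12, 10], [172.2, 310.4]), (35, [174, 309, 8, 8], [177.9, 312.4]), (23, [169, 316, 7, 6], [172.0, 318.6]), (46, [162, 331, 8, 9], [165.8, 335.3]), (152, [220, 356, 14, 16], [226.2, 364.0]
[... 843 characters left out ...]
ide yel [(40, [344, 84, 12, 8], [349.9, 88.0]), (22, [255, 117, 6, 5], [257.5, 118.8]), (28, [365, 124, 7, 6], [368.4, 126.2]), (20, [386, 159, 6, 5], [388.4, 160.8]), (29, [372, 161, 9, 7], [376.0, 163.8]), (33, [365, 169, 8, 7], [368.7, 171.8]), (61, [253, 181, 18, 8], [261.5, 184.2]), (20, [388, 200, 5, 6], [390.0, 202.4]), (28, [377, 202, 7, 5], [380.2, 204.0]), (28, [393, 220, 7, 5], [396.3, 221.9]), (40, [396, 267, 8, 7], [399.0, 270.3]), (47, [409, 267, 10, 8], [413.5, 270.3]), (27, [394, 278, 9, 4], [397.3, 279.7]), (39, [410, 280, 8, 7], [413.8, 282.9])]
side blue [(134, [0, 45, 37, 7], [18.0, 48.4]), (44, [16, 136, 9, 14], [19.7, 141.9]), (2339, [245, 162, 62, 55], [279.0, 190.9])]
```

View pics/side0c.png

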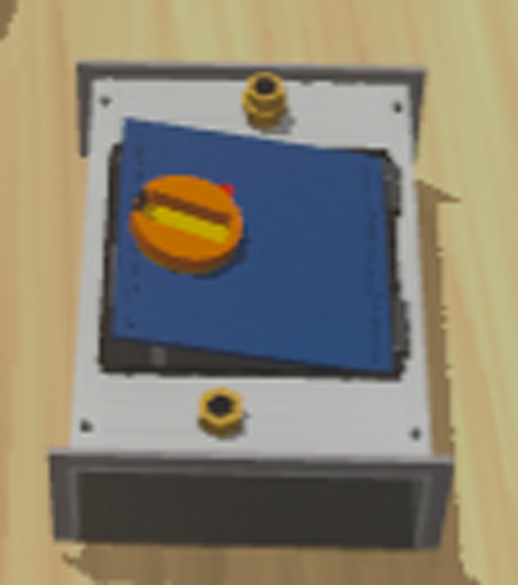

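View pics/scene0c.png

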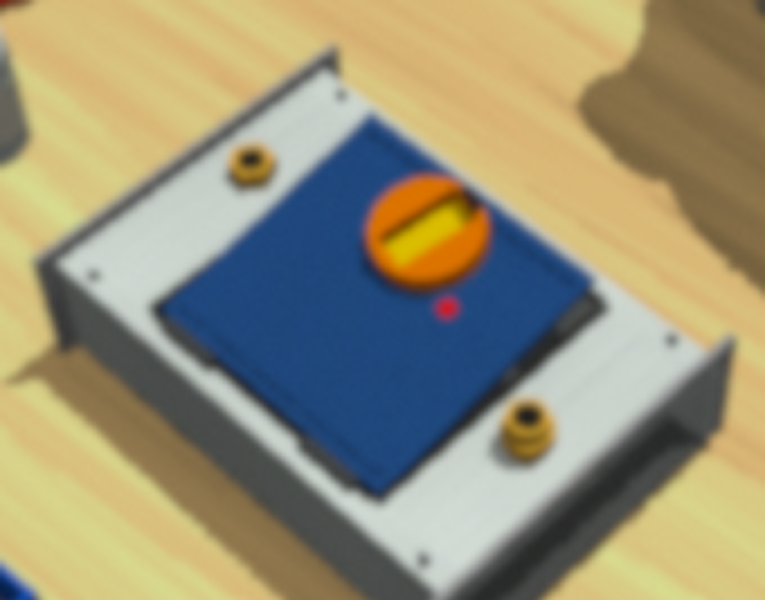

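```bash
python3 - <<'E'
from h import *
S=np.array([(105,100),(398,107),(85,427),(416,434)])/4.5+[220,135]
C=np.array([(672,340),(423,560),(341,95),(94,275)])/4.5+[150,125]
for i in range(4):
    a=ray("side",S[i:i+1]);b=ray("scene",C[i:i+1])
    print("screw",tri([(a[0],a[1][0]),(b[0],b[1][0])]), onz("side",S[i:i+1],.12),onz("scene",C[i:i+1],.12))
for n,p,q in(("boss",(261.3,183.8),(244.8,176.8)),("yel",(261.5,184.2),(244.2,176.2))):
    a=ray("side",[p]);b=ray("scene",[q]);print(n,tri([(a[0],a[1][0]),(b[0],b[1][0])]))
P=np.array([onz("side",S[i:i+1],.12)[0]/2+onz("scene",C[i:i+1],.12)[0]/2 for i in range(4)])
print(P,P.mean(0)); 
for a,b in((0,1),(2,3)):print(np.degrees(np.arctan2(*(P[b]-P[a])[[1,0]])),np.linalg.norm(P[b]-P[a]))
for a,b in((2,0),(3,1)):print(np.degrees(np.arctan2(*(P[b]-P[a])[[1,0]]))-90,np.linalg.norm(P[b]-P[a]))
E
```

```text
screw (array([0.52890655, 0.17874838, 0.11991419]), [0.002137110808050474, 0.0021371108080502884]) [[0.53068946 0.1770374  0.12      ]] [[0.52666421 0.17931096 0.12      ]]
screw (array([0.76820946, 0.15962113, 0.11919566]), [0.0024613843104671165, 0.002461384310467066]) [[0.77014253 0.15734895 0.12      ]] [[0.76613258 0.1607185  0.12      ]]
screw (array([ 0.50310128, -0.15123616,  0.11825467]), [0.002315424169163494, 0.002315424169163429]) [[ 0.50512433 -0.15393865  0.12      ]] [[ 0.50177594 -0.1496051   0.12      ]]
screw (array([ 0.74201303, -0.16995179,  0.11885632]), [0.0025899944299038226, 0.0025899944299036695]) [[ 0.74410412 -0.17204439  0.12      ]] [[ 0.74002104 -0.16835716  0.12      ]]
boss (array([0.58634262, 0.00905831, 0.15892486]), [0.0009447464878105744, 0.0009447464878105494])
yel (array([0.58660896, 0.00652687, 0.15991419]), [0.0012407448996126615, 0.0012407448996126084])
[[ 0.52867684  0.17817418  0.12      ]
 [ 0.76813755  0.15903372  0.12      ]
 [ 0.50345013 -0.15177188  0.12      ]
 [ 0.74206258 -0.17020077  0.12      ]] [0.63558177 0.00380881 0.12      ]
-4.570022086100367 0.24022445932628952
-4.416391776593768 0.23932305426711886
-4.372160679213508 0.3309090318819691
-4.5283041296035265 0.33026543706511335
```

Emit:
{"api": "send_rows", "payload": {"commands": [[0.55,-0.95,0.2,0,0,-0.75,1],[0.55,-0.95,0.2,0,0,-0.75,1],[0.55,-0.95,0.2,0,0,-0.75,1],[0.55,-0.95,0.2,0,0,-0.75,1],[0.55,-0.95,0.2,0,0,-0.75,1],[0.55,-0.95,0.2,0,0,-0.75,1],[0.55,-0.95,0.2,0,0,-0.75,1],[0.55,-0.95,0.2,0,0,-0.75,1],[0.55,-0.95,0,0,0,-0.75,1],[0.55,-0.95,0,0,0,-0.75,1]], "grip_force": 30}}

```text
time: 0.98
ee_pos: [0.401, 0.2832, 0.2674]
eef_rot: [0.506, 0.862, -0.002, -0.004]
ft_force: [-0.1, 0.4, 0.0]
width: 0.0284
```

Emit:
{"api": "send_rows", "payload": {"commands": [[0.62,-0.93,0,0,0,-0.75,1],[0.62,-0.93,0,0,0,-0.75,1],[0.62,-0.93,0,0,0,-0.75,1],[0.62,-0.93,0,0,0,-0.75,1],[0.62,-0.93,0,0,0,-0.75,1],[0.62,-0.93,0,0,0,-0.75,1],[0.62,-0.93,0,0,0,-0.75,1],[0.62,-0.93,0,0,0,-0.75,1],[0.62,-0.93,0,0,0,-0.75,1],[0.62,-0.8,0,0,0,-0.75,1]]}}

```text
time: 1.82
ee_pos: [0.5921, -0.009, 0.2679]
eef_rot: [0.767, 0.641, 0.0, -0.004]
ft_force: [0.2, 0.6, -0.7]
width: 0.0004
```

Emit:
{"api": "send_rows", "payload": {"commands": [[0,0,0,0,0,0,1],[0,0,0,0,0,0,1]]}}

```text
time: 1.98
ee_pos: [0.5939, -0.0166, 0.2668]
eef_rot: [0.772, 0.636, -0.001, -0.003]
ft_force: [-0.4, 1.0, 0.2]
width: 0.0006
```

```bash
python3 - <<'E'
from h import *
s=r.read_state();im=r.camera("wrist");cv2.imwrite("pics/w1.png",im)
print(s["time"],s["ee_pos"],s["eef_rot"],s["joint_positions"],s["width"],s["ft_force"],s["torque"])
for k,lo,hi in(("or",(5,180,100),(22,255,255)),("yel",(22,140,100),(35,255,255))):
    print(k,blobs(im,lo,hi,60)[1])
np.save("s1.npy",s,allow_pickle=True)
E
```

```text
1.9833 [ 0.59389819 -0.01657872  0.26678208] [ 0.77174179  0.63592878 -0.00115839 -0.00280094] [-0.49425536  0.26454436  0.55116984  1.50069672 -0.14157766  1.42109666
 -0.12910317] 0.0006082392925868799 [-0.35228376  0.97389572  0.23677972] [-0.01915713  0.09715979 -0.02384878]
or [(4833, [196, 121, 95, 96], [244.5, 168.2]), (79, [509, 192, 3, 49], [510.6, 221.1])]
yel [(2271, [205, 151, 74, 36], [241.1, 168.5])]
```

View pics/w1.png

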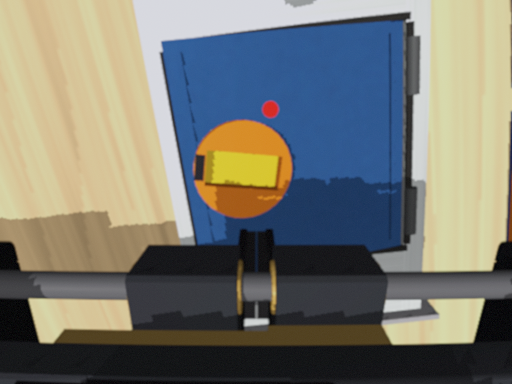

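The wrist view shows the boss circle centred near (243,169), the black mark at its left end (200,168), and the slot running almost along the image rows. The closed fingers end at about (256,232). I'll crop the fingertips to get their size, then measure the boss and the slot angle.

```bash
python3 - <<'E'
from h import *
s=np.load("s1.npy",allow_pickle=True).item();im=cv2.imread("pics/w1.png")
cv2.imwrite("pics/w1c.png",cv2.convertScaleAbs(cv2.resize(im[110:340,180:330],None,fx=2.6,fy=2.6,interpolation=cv2.INTER_CUBIC),alpha=2.0,beta=10))
hsv=cv2.cvtColor(im,cv2.COLOR_BGR2HSV)
m=cv2.inRange(hsv,(5,150,80),(35,255,255)); m[:,:190]=0;m[:,300:]=0;m[:110]=0;m[225:]=0
m=cv2.morphologyEx(m,cv2.MORPH_CLOSE,np.ones((15,15)))
c=max(cv2.findContours(m,cv2.RETR_EXTERNAL,cv2.CHAIN_APPROX_NONE)[0],key=cv2.contourArea)
e=cv2.fitEllipse(cv2.convexHull(c));print("ellipse",e)
y=cv2.inRange(hsv,(23,140,60),(35,255,255));y[:,:190]=0;y[:,300:]=0;y[:110]=0;y[225:]=0
cy=max(cv2.findContours(y,cv2.RETR_EXTERNAL,cv2.CHAIN_APPROX_NONE)[0],key=cv2.contourArea)
rc=cv2.minAreaRect(cy);print("slot rect",rc)
# height from wrist+scene+side
a=ray("wrist",[e[0]],s);S=ray("side",[(261.3,183.8)]);C=ray("scene",[(244.8,176.8)])
print(tri([(o,d[0]) for o,d in(a,S,C)]),tri([(o,d[0]) for o,d in(a,S)]),tri([(o,d[0]) for o,d in(a,C)]))
for z in(.155,.159):print(onz("wrist",[e[0]],z,s))
print("mark",onz("wrist",[(200,168)],.159,s))
b=cv2.boxPoints(rc);print(b);w=onz("wrist",b,.145,s);print(w,w.mean(0))
for i in range(4):
    d=w[(i+1)%4]-w[i];print(np.linalg.norm(d),np.degrees(np.arctan2(d[1],d[0])))
# expected tip
E
```

```text
ellipse ((242.19114685058594, 168.2924346923828), (96.51449584960938, 97.88378143310547), 48.82673263549805)
slot rect ((241.46017456054688, 168.59735107421875), (70.44363403320312, 32.66083526611328), 3.814074993133545)
(array([0.58654174, 0.00867105, 0.1591679 ]), [0.0006555930223243729, 0.0006909477783279271, 0.0012679186532606047]) (array([0.587018  , 0.00812836, 0.15929549]), [0.00010793955262857452, 0.00010793955262849906]) (array([0.58645779, 0.00905854, 0.16000193]), [0.0009253068615110889, 0.0009253068615109513])
[[0.58652967 0.00728357 0.155     ]]
[[0.58688446 0.00808263 0.159     ]]
mark [[0.55091226 0.01528621 0.159     ]]
[[205.23007 182.54868]
 [207.40265 149.96017]
 [277.69028 154.64603]
 [275.5177  187.23453]]
[[ 0.54929853 -0.00141174  0.145     ]
 [ 0.55829804  0.02767925  0.145     ]
 [ 0.61959658  0.01153634  0.145     ]
 [ 0.61241202 -0.01810695  0.145     ]] [0.58490129 0.00492422 0.145     ]
0.030451223006175514 72.81017504898028
0.06338852370083309 -14.753806472983694
0.030501508936397814 -103.623906043646
0.06528431947179972 165.18311469080416
```

View pics/w1c.png

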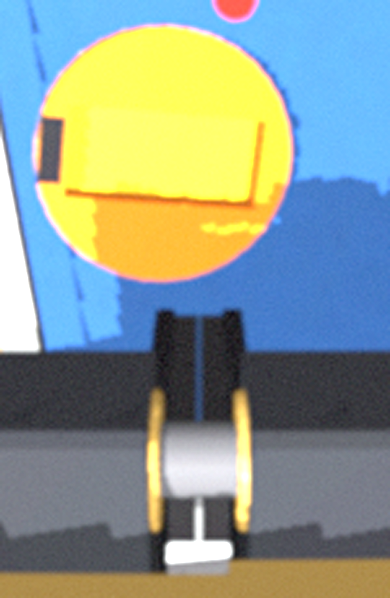

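The boss top is at about (0.587, 0.0085, 0.159), and three views agree to about 1 mm. The slot points along −14.7°, so the cam is at about 0.18 rad. The measured slot is 30 x 64 mm, as the text says.

The closed tip is about 19 x 19 mm, so it would spin freely in the slot. I'll put it about 16 mm off the axis, toward the mark, and sweep it along an arc.

Emit:
{"api": "send_rows", "payload": {"commands": [[-0.27,0.32,-0.8,0,0,-0.3,1],[-0.27,0.32,-0.8,0,0,-0.3,1],[-0.27,0.32,-0.5,0,0,-0.2,1],[0,0,0,0,0,0,1],[0,0,0,0,0,0,1]]}}

```text
time: 2.45
ee_pos: [0.5669, 0.0172, 0.2025]
eef_rot: [0.792, 0.611, -0.0, -0.003]
ft_force: [-0.0, -0.7, 0.7]
width: 0.0005
```

```bash
python3 - <<'E'
from h import *
s=r.read_state();im=r.camera("wrist");i2=r.camera("side")
print(s["time"],s["ee_pos"],s["ft_force"],Rn.from_quat(s["eef_rot"]).as_matrix().round(4))
a=cv2.resize(im[60:300,130:380],None,fx=1.7,fy=1.7);b=cv2.resize(i2[140:240,220:320],(408,408),interpolation=cv2.INTER_CUBIC)
cv2.imwrite("pics/w2.png",np.hstack([a[:408],b[:a.shape[0]]]))
E
```

```text
2.45 [0.56685111 0.0171802  0.20245155] [-0.04413173 -0.72763322  0.66207234] [[ 0.2535  0.9673 -0.004 ]
 [ 0.9673 -0.2534  0.0045]
 [ 0.0033 -0.005  -1.    ]]
```

View pics/w2.png

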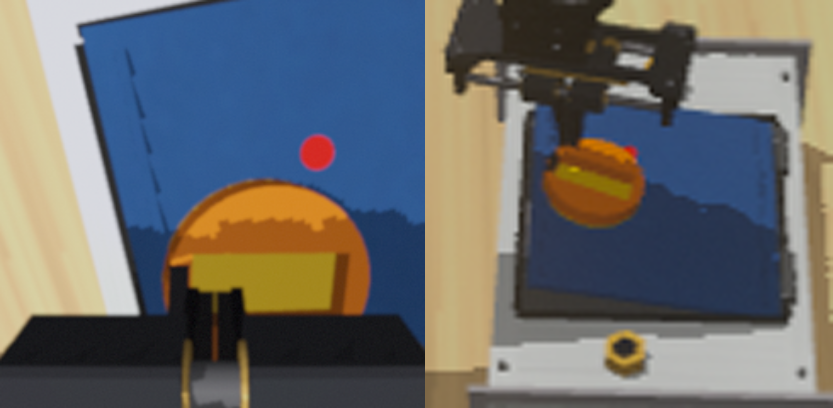

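The wrist crop shows the fingertips above the mark end of the slot and lined up with it. The remaining offset is about (+2.5, −5) mm. I'll correct that while descending.

Emit:
{"api": "send_rows", "payload": {"commands": [[0.09,-0.17,-0.5,0,0,0,1],[0,0,-0.5,0,0,0,1],[0,0,-0.1,0,0,0,1],[0,0,0,0,0,0,1]]}}

```text
time: 2.88
ee_pos: [0.5743, 0.0104, 0.1746]
eef_rot: [0.791, 0.611, 0.004, -0.0]
ft_force: [-0.3, 0.3, 0.3]
width: 0.0002
```

Emit:
{"api": "send_rows", "payload": {"commands": [[-0.12,0.05,-0.3,0,0,0,1],[-0.03,0,0,0,0,0,1],[0,0,0,0,0,0,1]]}}

```text
time: 3.13
ee_pos: [0.5709, 0.0114, 0.1675]
eef_rot: [0.791, 0.611, 0.005, 0.0]
ft_force: [-0.3, 0.5, 0.0]
width: 0.0003
```

```bash
python3 - <<'E'
from h import *
s=r.read_state();im=r.camera("wrist");i2=r.camera("side")
print(s["time"],s["ee_pos"],s["ft_force"],Rn.from_quat(s["eef_rot"]).as_matrix().round(4))
a=cv2.resize(im[60:300,130:380],None,fx=1.7,fy=1.7);b=cv2.resize(i2[150:210,230:290],(408,408),interpolation=cv2.INTER_CUBIC)
cv2.imwrite("pics/w3.png",cv2.convertScaleAbs(np.hstack([a[:408],b[:a.shape[0]]]),alpha=1.4))
E
```

```text
3.1333 [0.57089075 0.01143133 0.16747195] [-0.29197697  0.51309292  0.01835665] [[ 0.2526  0.9675  0.0086]
 [ 0.9675 -0.2526  0.0056]
 [ 0.0076  0.0069 -0.9999]]
```

View pics/w3.png

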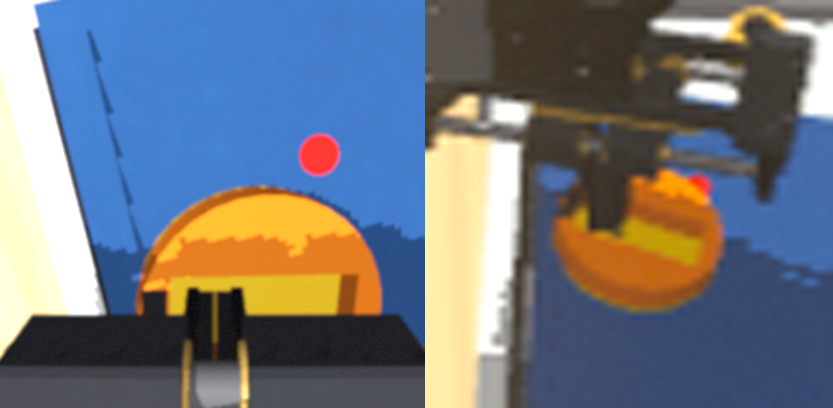

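Both crops show the tip in line with the slot, off centre toward the mark and clear of the end. Lowering to the floor.

Emit:
{"api": "send_rows", "payload": {"commands": [[0,0,-0.4,0,0,0,1],[0,0,-0.3,0,0,0,1],[0,0,-0.1,0,0,0,1]]}}

```text
time: 3.48
ee_pos: [0.5718, 0.0119, 0.143]
eef_rot: [0.791, 0.612, 0.007, 0.001]
ft_force: [-1.5, -0.3, 2.2]
width: 0.0008
```

Emit:
{"api": "send_rows", "payload": {"commands": [[-0.03,0,-0.3,0,0,0,1],[-0.03,0,-0.3,0,0,0,1],[-0.03,0,-0.2,0,0,0,1],[-0.02,0,-0.15,0,0,0,1]]}}

```text
time: 3.82
ee_pos: [0.571, 0.0121, 0.117]
eef_rot: [0.791, 0.611, 0.009, 0.002]
ft_force: [-34.2, 0.5, 89.4]
width: 0.0004
```

Contact is very stiff: 89 N at the hatch stop. Easing off now.

Emit:
{"api": "send_rows", "payload": {"commands": [[0,0,0.03,0,0,0,1]]}}

```text
time: 3.9
ee_pos: [0.5712, 0.012, 0.1196]
eef_rot: [0.791, 0.611, 0.01, 0.001]
ft_force: [-1.7, -0.4, 2.7]
width: 0.0004
```

Emit:
{"api": "send_rows", "payload": {"commands": [[-0.06,0.09,0,-0.1,0.15,0,1],[-0.06,0.09,0,0,0,0,1]]}}

```text
time: 4.07
ee_pos: [0.5691, 0.0147, 0.121]
eef_rot: [0.792, 0.61, 0.003, 0.003]
ft_force: [4.7, -6.8, 2.8]
width: 0.0005
```

Emit:
{"api": "send_rows", "payload": {"commands": [[0,0.06,-0.05,0,0,-0.8,1],[0,0.06,-0.03,0,0,-0.8,1],[0.02,0.06,-0.03,0,0,-0.8,1]]}}

```text
time: 4.32
ee_pos: [0.5699, 0.0165, 0.1181]
eef_rot: [0.854, 0.52, 0.003, 0.005]
ft_force: [-6.7, -3.4, 22.5]
width: 0.0
```

Emit:
{"api": "send_rows", "payload": {"commands": [[0.02,0.12,0.02,0,0,-0.8,1],[0.02,0.12,0,0,0,-0.8,1],[0.04,0.1,-0.02,0,0,-0.8,1]]}}

```text
time: 4.57
ee_pos: [0.5723, 0.0189, 0.1182]
eef_rot: [0.907, 0.42, 0.001, 0.009]
ft_force: [-5.2, -4.8, 17.4]
width: 0.0005
```

Emit:
{"api": "send_rows", "payload": {"commands": [[0.06,0.13,0.01,0,0,-0.8,1],[0.07,0.12,0,0,0,-0.8,1],[0.08,0.1,-0.01,0,0,-0.8,1]]}}

```text
time: 4.82
ee_pos: [0.576, 0.0205, 0.1184]
eef_rot: [0.949, 0.314, -0.005, 0.012]
ft_force: [-12.3, -6.2, 20.7]
width: 0.0008
```

```bash
python3 - <<'E'
from h import *
s=r.read_state();i2=r.camera("side");i3=r.camera("scene")
print(s["time"],s["ee_pos"],s["ft_force"],s["torque"],s["joint_positions"])
a=cv2.resize(i3[150:220,210:280],(400,400),interpolation=cv2.INTER_CUBIC);b=cv2.resize(i2[150:220,230:300],(400,400),interpolation=cv2.INTER_CUBIC)
cv2.imwrite("pics/w4.png",cv2.convertScaleAbs(np.hstack([a,b]),alpha=1.4))
E
```

```text
4.8167 [0.57598471 0.02051695 0.11835473] [-12.26868967  -6.18291453  20.71493068] [-1.52012137  2.72276853 -0.10982495] [-0.64740438  0.34821901  0.62711975  1.74801079 -0.19631571  1.11783742
 -0.8933779 ]
```

View pics/w4.png

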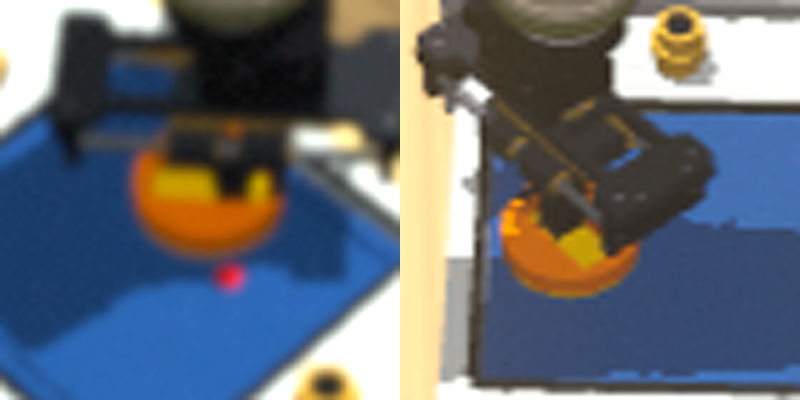

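Both crops show the slot turning with the finger, now at about −50°, and the hatch down. Continuing the arc and correcting a small tool tilt.

Emit:
{"api": "send_rows", "payload": {"commands": [[0.13,0.12,0.01,0.1,0,-0.8,1],[0.13,0.1,0,0.1,0,-0.8,1],[0.13,0.08,0,0.1,0,-0.8,1]]}}

```text
time: 5.17
ee_pos: [0.5798, 0.0211, 0.1185]
eef_rot: [0.978, 0.207, -0.011, -0.001]
ft_force: [-19.4, -5.0, 24.5]
width: 0.0007
```

Emit:
{"api": "send_rows", "payload": {"commands": [[0.15,0.08,0.02,0,0,-0.8,1],[0.15,0.06,0.01,0,0,-0.8,1],[0.15,0.05,0,0,0,-0.8,1]]}}

```text
time: 5.42
ee_pos: [0.583, 0.0208, 0.1187]
eef_rot: [0.995, 0.094, -0.023, -0.003]
ft_force: [-23.1, -3.4, 27.1]
width: 0.0005
```

Emit:
{"api": "send_rows", "payload": {"commands": [[0.18,0.05,0.02,0,-0.25,-0.7,1],[0.18,0.03,0.01,0,-0.25,-0.7,1],[0.18,0.01,0,0,-0.2,-0.7,1]]}}

```text
time: 5.67
ee_pos: [0.5861, 0.02, 0.1184]
eef_rot: [1.0, -0.005, -0.007, -0.004]
ft_force: [-30.5, 2.8, 35.5]
width: 0.0005
```

Emit:
{"api": "send_rows", "payload": {"commands": [[0.16,0,0.04,0,0,-0.5,1],[0.16,-0.02,0.01,0,0,-0.4,1],[0.16,-0.02,0,0,0,0,1]]}}

```text
time: 5.92
ee_pos: [0.5862, 0.0208, 0.1186]
eef_rot: [0.999, -0.049, -0.023, -0.007]
ft_force: [-31.4, 2.4, 36.0]
width: 0.0006
```

```bash
python3 - <<'E'
from h import *
s=r.read_state();i2=r.camera("side");i3=r.camera("scene")
print(s["time"],s["ee_pos"],s["ft_force"],s["torque"],s["joint_positions"])
a=cv2.resize(i3[150:220,210:280],(400,400),interpolation=cv2.INTER_CUBIC);b=cv2.resize(i2[150:220,230:300],(400,400),interpolation=cv2.INTER_CUBIC)
cv2.imwrite("pics/w5.png",cv2.convertScaleAbs(np.hstack([a,b]),alpha=1.4))
E
```

```text
5.9167 [0.58617203 0.020783   0.11863439] [-31.4297089    2.44207658  36.00500868] [0.3689021  7.16545195 0.17845744] [-0.68748811  0.4371605   0.74881401  1.68434214 -0.33255246  1.19493792
 -1.51568062]
```

View pics/w5.png

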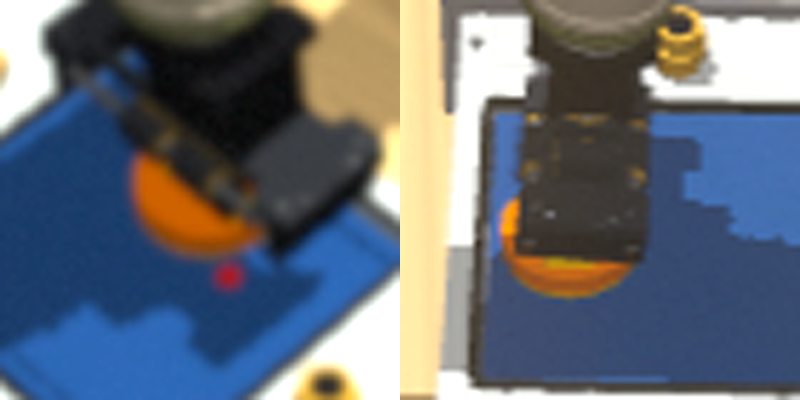

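The fingertip has stopped moving at x = 0.586 with about 31 N sideways, so it's probably at the cam's stop. The gripper hides the slot, so I'll push once more with less downforce, then lift and look.

Emit:
{"api": "send_rows", "payload": {"commands": [[0.16,0,0.06,0,-0.3,0,1],[0.18,0,0.03,0,-0.2,0,1],[0.18,0,0.0,0,0,-0.3,1]]}}

```text
time: 6.27
ee_pos: [0.5863, 0.021, 0.1184]
eef_rot: [0.998, -0.061, -0.018, -0.01]
ft_force: [-34.4, 2.0, 41.1]
width: 0.0005
```

Emit:
{"api": "send_rows", "payload": {"commands": [[0.1,0,0.12,0,-0.3,0,1]]}}

```text
time: 6.35
ee_pos: [0.5858, 0.0212, 0.1207]
eef_rot: [0.998, -0.061, -0.01, -0.011]
ft_force: [-6.2, -0.1, 3.4]
width: 0.0005
```

Emit:
{"api": "send_rows", "payload": {"commands": [[0.14,0,0.08,0,0,0,1]]}}

```text
time: 6.43
ee_pos: [0.586, 0.0212, 0.1217]
eef_rot: [0.998, -0.061, -0.014, -0.011]
ft_force: [-14.4, -0.4, 4.6]
width: 0.0002
```

With only 4.6 N of downforce, 14 N sideways still gives no motion, so it's at the stop. Releasing the side load and lifting straight out.

Emit:
{"api": "send_rows", "payload": {"commands": [[-0.08,0,0,0,0,0,1],[-0.03,0,0.1,0,0,0,1],[0,0,0.3,0,0,0,1],[0,0,0.5,0,0,0,1],[0,0,0.7,0,0,0,1],[0,0,0.9,0,0,0,1],[0,0,0.9,0,0,0,1],[0,0,0.9,0,0,0,1],[-0.8,0,0.9,0,0,0,1],[-0.9,0,0,0,0,0,1]]}}

```text
time: 7.27
ee_pos: [0.5276, 0.0211, 0.2795]
eef_rot: [0.998, -0.062, -0.019, -0.007]
ft_force: [0.0, -0.9, 0.6]
width: 0.0005
```

Emit:
{"api": "send_rows", "payload": {"commands": [[-0.9,0,0,0,0,0,1],[0,0,0,0,0,0,1],[0,0,0,0,0,0,1]]}}

```text
time: 7.52
ee_pos: [0.4968, 0.0207, 0.2818]
eef_rot: [0.998, -0.062, -0.019, -0.009]
ft_force: [0.3, 0.4, 0.5]
width: 0.0002
```

```bash
python3 - <<'E'
from h import *
s=r.read_state();i1=r.camera("wrist");i2=r.camera("side");i3=r.camera("scene")
print(s["time"],s["ee_pos"],s["ft_force"])
np.save("s6.npy",s,allow_pickle=True)
for n,i in(("wrist",i1),("side",i2),("scene",i3)):cv2.imwrite(f"pics/{n}6.png",i)
a=cv2.resize(i3[125:275,150:320],(400,353),interpolation=cv2.INTER_CUBIC);b=cv2.resize(i2[135:265,220:335],(400,452),interpolation=cv2.INTER_CUBIC)
cv2.imwrite("pics/w6.png",np.hstack([a,b[:353]]))
for k,lo,hi in(("or",(5,180,100),(22,255,255)),("yel",(22,140,100),(35,255,255))):
    print(k,[x for x in blobs(i1,lo,hi,60)[1]])
E
```

```text
7.5167 [0.49683843 0.02067891 0.28181834] [0.34336749 0.37466283 0.54437675]
or [(4370, [219, 37, 89, 95], [264.1, 82.9])]
yel [(658, [60, 0, 45, 41], [83.7, 21.2]), (296, [433, 22, 22, 37], [443.9, 38.6]), (2219, [228, 68, 69, 36], [262.4, 85.6])]
```

View pics/w6.png

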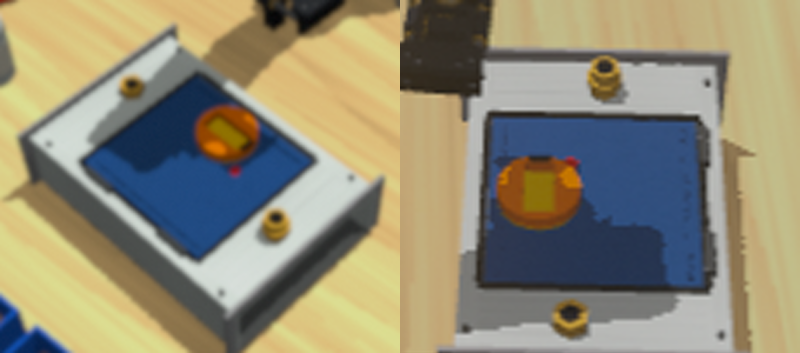

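View pics/wrist6.png

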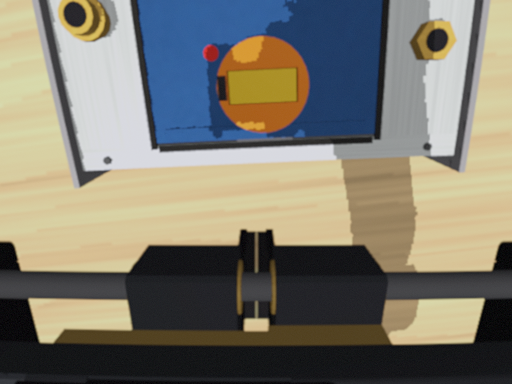

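The hatch is flush in all views, with the mark at the +y side. Now measuring the slot angle against the duct.

```bash
python3 - <<'E'
from h import *
s=np.load("s6.npy",allow_pickle=True).item();im=cv2.imread("pics/wrist6.png")
hsv=cv2.cvtColor(im,cv2.COLOR_BGR2HSV)
y=cv2.inRange(hsv,(23,140,60),(35,255,255));y[:,:215]=0;y[:,310:]=0;y[130:]=0
cy=max(cv2.findContours(y,cv2.RETR_EXTERNAL,cv2.CHAIN_APPROX_NONE)[0],key=cv2.contourArea)
b=cv2.boxPoints(cv2.minAreaRect(cy));w=onz("wrist",b,.123,s);print(b,w.mean(0))
for i in range(4):
    d=w[(i+1)%4]-w[i];print(np.linalg.norm(d),np.degrees(np.arctan2(d[1],d[0])))
q=onz("wrist",[(108,160),(427,146)],.12,s);print("screws",q,np.degrees(np.arctan2(*(q[0]-q[1])[[1,0]])))
for n in("side","scene"):
    for f in(0,6):
        i=cv2.imread(f"pics/{n}{f}.png");m,bb=blobs(i,(5,150,70),(35,255,255),60)
        print(n,f,[x[2] for x in bb][:40] if 0 else [x for x in bb if (abs(x[2][0]-255)<25 and 160<x[2][1]<200)])
    print("diff elsewhere checked visually")
a=onz("scene",[(247,182)],.137)
E
```

```text
[[227.92166   71.27628 ]
 [294.965     68.228874]
 [296.4227   100.29897 ]
 [229.37936  103.34638 ]] [0.58219478 0.0080345  0.123     ]
0.06296104111366828 -94.58401997561684
0.029142095537267515 177.819315516751
0.06479092604414101 85.57759153449209
0.02930551355299388 -5.772011941564819
screws [[ 0.52940797  0.17708744  0.12      ]
 [ 0.50505493 -0.15213008  0.12      ]] 85.7693926344241
side 0 [(408, [249, 174, 25, 21], [261.1, 184.2])]
side 6 [(406, [248, 180, 24, 21], [259.5, 190.0])]
diff elsewhere checked visually
scene 0 [(507, [232, 164, 27, 25], [244.5, 176.5])]
scene 6 [(477, [233, 170, 27, 24], [246.1, 181.1])]
diff elsewhere checked visually
```

The slot is at 85.5° and the duct's y axis at 85.6–85.8°, so the cam is at about 90°. The hatch stays flush with the arm clear.

```bash
python3 -c "
from bench import r
s=r.read_state();print(s['time'],s['joint_vel'].round(4),s['ft_force']);print(r.close_job())"
```

```text
7.6667 [ 0.0043  0.0219 -0.0025 -0.0045 -0.0027 -0.0031  0.0008] [ 0.72642474 -0.26690109 -0.54241363]
the job is handed in; nothing more can be done
None
```

The hatch is down flush and the fastener is turned to its stop. I handed the job in at 7.7 s with the arm clear; no verdict was reported.

I put the closed fingertip in the slot, off centre toward the black mark. I pushed the hatch down to its lower stop and swept the finger clockwise until the fastener would not turn further. Then I lifted straight out.

**Last checks:**
- **Fastener:** the slot lies along about 85.5° and the duct's y axis along 85.6–85.8°, so it has made its full quarter turn to within about half a degree.
- **Hatch:** it stayed flush in all three views after I let go. With the slot floor taken at its flush height, the slot centre comes out at (0.582, 0.008), within about 1.5 mm of where the duct's measured pose puts it.
- **Loose things:** the coupling and the nut look unmoved. I did not measure their positions or the bench items' again, but the arm stayed well clear of all of them.

**What disagreed:**
- **Push force:** the contact was much stiffer than I expected. The wrist force reached about 89 N when the hatch hit its lower stop, still under the 120 N limit, so I eased off. It was about 41 N at most during the turn.
- **Camera views:** the scene and side views differed by about 4–5 mm on the duct's screw positions (each about 2–2.5 mm off the triangulated point). I averaged them, and the wrist camera agreed with the result.

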